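Clip the badge printer's roller in and hold its key switch turned

TASK

The badge printer stands open for service: take its roller from the cradle and press it down past the sprung jaw until it sits fully home in both fork clips with the jaw closed over it, and let go of it. Then take the key with the round head from the key stand, push it fully home into the printer's lock, rocking it a little if the sticky pins resist, turn it a quarter turn clockwise (seen from above), and finish while still gripping the key and holding it turned, because the lock springs back when let go. Leave the square-headed key in its place in the stand.

Things in the scene. Friction and masses are not known exactly. Their poses are not given: they have to be found in the camera images.
- printer: Badge printer, cover off, fixed: grey base 200 (x) x 280 (y) x 50 mm high; black rear housing over x +50 to +100 mm, 90 mm high. Origin: centre of the underside; +x to its rear, +y to its left, z up; its yaw varies. On its deck stand the roller clip (left half) and the round lock (right half).
- clip_seat (a point): Centre of the seated roller, which lies along y: 85 mm above the desk, at (-30, 40, 85) mm in the printer's frame, same axes. Two steel forks, 10 mm thick, stand 44 mm either side along y; each has an open-topped slot 14.5 mm wide, floor 79 mm above the desk, front wall flared outwards up to 107 mm. The deck is 35 mm below the seat.
- jaw (a joint): Angle of the dark steel sprung jaw at the rear of the forks: 0 closed, about 0.15 as the roller passes, stop 0.5. Over each slot it has a round nose (8 mm diameter, 96 mm above the desk) with a 45 degree ramp above, up to 113 mm. Pressing the roller straight down takes some 5 to 10 N in all; the jaw snaps shut over the seated ends.
- roller_mid (a point): Centre of the roller, at first 35 mm above the desk. It lies along its own y: black rubber body 18 mm diameter, 66 mm long, with steel ends 12 mm diameter (110 mm over all), both ends alike, about 110 g. It may be turned about its own axis, so only its y axis tells its heading.
- cradle: White plastic cradle fixed to the desk, base 50 (x) x 130 (y) x 10 mm, with two saddles 44 mm either side of the middle (12 mm thick, 37 mm high) that carry the roller's steel ends; the roller lies along y. Origin: centre of the underside. It is on the left or the right of the printer, the key stand on the other side.
- stand: Light wooden key stand fixed to the desk, 130 (x) x 50 (y) x 45 mm high, origin centre of the underside, two slots in its top at x = -40 and +40 mm, their length along x. A key stands upright in each, blade down, collar on the top. Which key is in which slot varies.
- key_grip (a point): Centre of the round head of the key to use, 75 mm above the desk in the stand; z up along the key. Head: black disc 32 mm diameter, 9 mm thick along y: grip across y. Below its centre: neck 12 x 7 mm from 16 to 30 mm, in it a collar 27 (x) x 15 x 4 mm from 26 to 30; blade 15 (x) x 6 (y) mm from 30 to 53, then a wedge tip, 12 mm wide, to 60 mm. Alike both ways round; about 45 g.
- spare_grip (a point): Centre of the square head (30 x 30 x 9 mm) of the other key, otherwise like the first, 75 mm above the desk in the stand. Leave it there.
- lock_face (a point): Middle of the upright lock's face, 90 mm above the desk, at (-30, -100, 90) mm in the printer's frame, same axes (does not turn with the lock). Brass plug 45 mm in diameter in a dark collar 62 mm in diameter, with a vertical slot 17 x 8 mm, 2.5 mm chamfers, its length along x at joint 0. Blade fully in: 30 mm, key collar on the face, head centre 30 mm above it.
- lock (a joint): Angle of the lock plug: 0 at rest, grows clockwise seen from above to a stop at 1.62 rad (a quarter turn is 1.57). The key has some 0.15 rad of play in it. A spring, about 0.1 N m, turns it back to 0 when let go. Two sticky sprung pins, 11 and 21 mm down the slot, resist the blade with some 10 to 20 N; rocking the key by 0.08 rad where it sticks eases them.
Mind the look-alikes: they are no part of the job. What is shaped like the part that bears key_grip but red or yellow is not meant.

How it is judged:
On the way, in this order (a step that is already met when the one before it is completed fails the run):
1. the roller sits fully home in both forks, jaw closed over it, and is let go (x of roller_mid in the frame of clip_seat between -0.004 and 0.004 m and y of roller_mid in the frame of clip_seat between -0.009 and 0.009 m and z of roller_mid in the frame of clip_seat between -0.004 and 0.003 m and angle between the y axis of roller_mid and the y axis of clip_seat, either way round below 0.08 rad and value of joint jaw below 0.05 rad and contact force between the fingers and roller below 0.2 N), for 0.2 s.
2. the round-headed key is fully home in the lock, not yet turned (horizontal distance between key_grip and lock_face below 0.006 m and z of key_grip in the frame of lock_face between 0.024 and 0.033 m and angle between key_grip's own z axis and vertical below 0.15 rad and value of joint lock below 0.35 rad), for 0.1 s.
3. the key has turned the lock a quarter turn (horizontal distance between key_grip and lock_face below 0.006 m and z of key_grip in the frame of lock_face between 0.024 and 0.033 m and angle between key_grip's own z axis and vertical below 0.15 rad and value of joint lock above 1.3 rad), for 0.2 s.
At the end, for the whole second after the job is handed in: Roller released, within 4 mm across, 9 mm along and 3 mm in height of the clip seat, jaw closed (below 0.05 rad). Round-headed key upright in the lock, head centre at most 33 mm above its face, still gripped (over 2 N), lock turned over 1.3 rad (all of step 1 and all of step 3 and contact force between the fingers and key above 2 N); the arm keeps its last pose, push and grip.
It fails at once if the square-headed key is shifted by more than 20 mm (distance of spare_grip from where it was at the start of the episode above 0.02 m).
It also fails if it takes over 72 s, if anything falls off the work surface, if the arm or the gripper's body presses on something with over 40 N, if the wrist force passes 120 N, or if a joint passes its speed limit or range.

ROBOT

A 6-joint arm with a two-finger parallel gripper is mounted at the origin on the work surface. World frame = base frame: x ahead of the robot, y to its left, z up, the work surface at z = 0. Lengths are in m, angles in rad, forces in N, time in s.
With the tool pointing down it reaches from about 0.3 to 0.875 m from the base axis. Payload 6.4 kg.
Tool frame: the origin (TCP) lies between the finger pads; the fingertips stand 22 mm ahead of it and the grasp point (between the pads) lies 3 mm ahead of it; z points along the fingers, y is the line along which they close (so a half turn about z gives the same grasp; the last joint's range is limited). The gripper opens to 85 mm and grips with 20 to 120 N. Pads are 22 mm wide; open, the fingers measure 114 mm over their backs; the gripper's body (76 mm by 85 mm) begins 54 mm behind the grasp point. The pads swing forward as they close: fully open they stand 13 mm farther back than shut.
Start: joints at [1.078, 0.181, 1.607, -0, 1.354, -0.206], TCP at [0.163, 0.552, 0.253] pointing down, gripper open.
Joint ranges: [-2.99, 2.99], [-0.89, 2.07], [0.3, 2.58], [-1.14, 4.28], [0, 2.63], [-3.12, 3.12]. Speed limits (rad/s): [2.57, 2.57, 3.01, 3.14, 3.14, 3.14].

INTERFACE

Orientations are given as a unit quaternion [w, x, y, z].
In Python, from bench import ctrl, imaging, workorder gives the robot as it stands.
- The arm moves only by the shell command python3 -m pendant 'ROWS' [OPENING]. ROWS is JSON, a list of rows, each a list of 4 numbers: the shift along the tool's x, y, z in cm, then the turn about the tool's z in degrees. In form: [[dx, dy, dz, roll], ...]. A call has 1 to 12 rows; each row is the pose to reach, as a shift and turn from the pose commanded when the call began, along the tool's axes at that moment; what a row does not reach only later rows make up. A row lasts 1/12 s, in which the tool goes at most 41.7 mm and 7.16 degrees, less where a joint would pass 70% of its speed; a pose out of reach is approached as far as the arm can. A call with a gripper value outside its range is refused whole. OPENING is the opening, from 0 (shut) to 1 (fully open), set as the call begins (- or left out, the last holds). The fingers move at their own pace and stop on an object; the grip force is fixed at half the most. Time passes only in rows, so rows that repeat a pose let the fingers close. It gives the time, the measured TCP pose, the force, the opening and the grip force at its end, in the units of the state.
- ctrl.get_obs(): the state, without advancing time (a new reading comes with each control period).
- imaging.camera(name): name is "scene" or "side" or "wrist"; returns the picture (400x640x3 uint8, red, green, blue); there is no depth.
- imaging.camera_info(name): a dict with "K" (3x3 intrinsics, pixels), "T" (4x4, takes a point from camera to world coordinates); the wrist camera has in their place "tool_from_camera" (4x4, takes a point from camera to tool coordinates, whose origin is the TCP and whose axes are the flange's). Camera axes: x right, y up, looking along -z (the intrinsics and any distortion apply to the point x, -y, -z); pixel columns grow to the right and rows downward; lengths in m; the calibration is good to about 2 mm. The wrist camera is an equidistant fisheye: a pixel r from the principal point sees the ray r / f radians off the axis. A picture is of the moment at which its call begins: read the wrist's pose just before it. camera_info takes no time and is no camera call.
- workorder.hand_in(): hands the job in; it is judged then, once.
The state is a dict: "time_s": time; "q": joint angles; "dq": joint speeds; "joint_efforts": joint torques, N m; "eef_pos": TCP position; "eef_rot": TCP orientation; "wrist_force": force on the tool from outside, world axes, zero at the start; "torque": the same for the moment, N m; "opening": opening from 0.0 (shut) to 1.0 (fully open); "grasp_force": force on a finger pad.
Only numpy, scipy, OpenCV 4.12 (cv2) and the standard library are available. Lean on these libraries where they do the work, as an engineer would, in place of code of your own. Each camera call takes 0.05 s, during which the arm holds its last target. There are 200 camera calls.

## Working session

There is one attempt and no reset: what is moved stays moved. The work goes in short steps, Python scripts to look and compute and a shell command to move; the robot and the scene stay as the last step left them, time stands still between calls to the robot, and variables do not carry over. Pictures are saved under pics/ and viewed, at most 15 in all, crops included, and the job is handed in when it is done.

```bash
ls; mkdir -p pics
cat > h.py <<'E'
import numpy as np, cv2
from bench import ctrl, imaging, workorder
from scipy.spatial.transform import Rotation as R
def rot(o): 
    w,x,y,z=o["eef_rot"]; return R.from_quat([x,y,z,w]).as_matrix()
def grab(name,fn=None):
    o=ctrl.get_obs(); im=imaging.camera(name); info=imaging.camera_info(name)
    K=np.array(info["K"])
    if name=="wrist":
        T=np.eye(4);T[:3,:3]=rot(o);T[:3,3]=o["eef_pos"]; T=T@np.array(info["tool_from_camera"])
    else: T=np.array(info["T"])
    if fn: cv2.imwrite("pics/"+fn,im[:,:,::-1])
    return im,K,T
def ray(name,K,T,u,v,info=None):
    x=(u-K[0,2])/K[0,0]; y=(v-K[1,2])/K[1,1]
    if name=="wrist":
        r=np.hypot(x,y); s=np.sinc(r/np.pi); d=np.array([x*s,-y*s,-np.cos(r)])
    else: d=np.array([x,-y,-1])
    return T[:3,3],T[:3,:3]@d
def onz(name,K,T,u,v,z):
    c,d=ray(name,K,T,u,v); return c+d*(z-c[2])/d[2]
def proj(name,K,T,p):
    q=T[:3,:3].T@(np.array(p)-T[:3,3]); a=np.array([q[0],-q[1]]); z=-q[2]
    n=np.linalg.norm(a)
    if name=="wrist": a=a/max(n,1e-9)*np.arctan2(n,z)
    else: a=a/z
    return a[0]*K[0,0]+K[0,2],a[1]*K[1,1]+K[1,2]
E
python3 - <<'E'
from h import *
print(ctrl.get_obs())
for n in("scene","side","wrist"):
    im,K,T=grab(n,n+".png"); i=imaging.camera_info(n); print(n,K.round(1).tolist(),T.round(3).tolist(),{k:v for k,v in i.items() if k not in("K","T")})
E
```

```text
pics
{'time_s': 0.0, 'q': array([ 1.07766997e+00,  1.81543866e-01,  1.60798960e+00, -4.29698740e-05,
        1.35378800e+00, -2.06285042e-01]), 'dq': array([ 0.00016553,  0.00144053, -0.00164309,  0.00117885,  0.00071938,
        0.00032376]), 'joint_efforts': array([-2.09572725e-03, -4.44862962e+01, -3.51339233e+01, -5.57696094e-04,
        9.28847061e-03,  4.38511393e-05]), 'eef_pos': array([0.16242417, 0.55105602, 0.25239142]), 'eef_rot': array([-2.76456601e-04,  1.42924832e-01,  9.89733168e-01, -8.19273838e-04]), 'wrist_force': array([-0.65618904,  0.00958801, -0.29094244]), 'torque': array([0.03399491, 0.0070836 , 0.00013678]), 'grasp_force': 0.0, 'opening': 0.9971825526887679}
scene [[399.1, 0.0, 313.7], [0.0, 399.1, 204.1], [0.0, 0.0, 1.0]] [[0.623, -0.464, 0.63, 1.051], [0.782, 0.387, -0.489, -0.496], [-0.017, 0.797, 0.604, 0.624], [0.0, 0.0, 0.0, 1.0]] {}
side [[475.6, 0.0, 319.1], [0.0, 475.6, 196.0], [0.0, 0.0, 1.0]] [[0.991, 0.077, -0.105, 0.343], [-0.13, 0.509, -0.851, -1.16], [-0.012, 0.857, 0.515, 0.766], [0.0, 0.0, 0.0, 1.0]] {}
wrist [[309.7, 0.0, 321.0], [0.0, 309.7, 200.6], [0.0, 0.0, 1.0]] [[0.284, -0.911, -0.299, 0.085], [0.959, 0.269, 0.09, 0.574], [-0.002, -0.313, 0.95, 0.373], [0.0, 0.0, 0.0, 1.0]] {'tool_from_camera': array([[-8.77234864e-04,  9.49778745e-01,  3.12921023e-01,
         8.10267018e-02],
       [ 9.99999593e-01,  7.66691101e-04,  4.76310583e-04,
        -7.29611852e-04],
       [ 2.12475904e-04,  3.12921313e-01, -9.49779030e-01,
        -1.20986011e-01],
       [ 0.00000000e+00,  0.00000000e+00,  0.00000000e+00,
         1.00000000e+00]])}
```

View pics/scene.png

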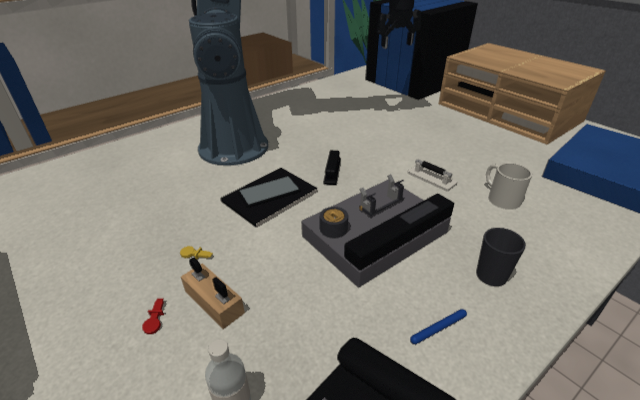

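View pics/side.png

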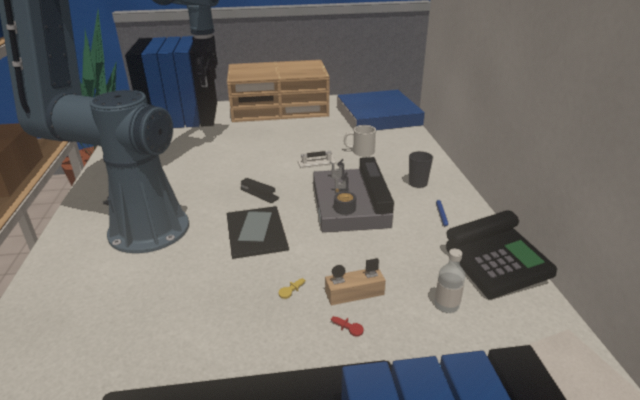

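Scene picture: roller in white cradle at (433,172). Candidates for the key to use: black round head at (196,266), black square head (220,289), yellow key lying (196,253), red key lying (153,318). In the side view: round (338,271), square (372,266). My choice is the upright black round head. I'll check it in one close composite crop.

Run:
```python
from h import *
a=cv2.imread("pics/scene.png");b=cv2.imread("pics/side.png")
def c(i,x0,y0,w,h): return cv2.resize(i[y0:y0+h,x0:x0+w],(400,300),interpolation=cv2.INTER_CUBIC)
cv2.imwrite("pics/c1.png",np.vstack([np.hstack([c(a,300,150,160,120),c(a,170,240,80,60)+0]),np.hstack([c(b,290,140,120,90),c(b,310,245,80,60)])]))
```

```text
(no output)
```

View pics/c1.png

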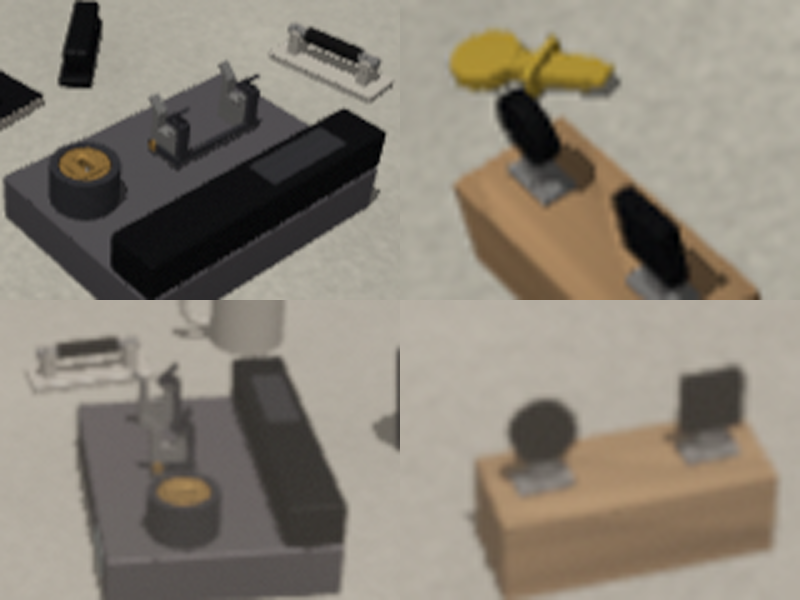

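Crop confirms the upright black round head (scene (196,265), side (339,271)) and square at (220,287)/(372,265). Triangulating.

Run:
```python
from h import *
S={n:(np.array(imaging.camera_info(n)["K"]),np.array(imaging.camera_info(n)["T"])) for n in("scene","side")}
def tri(a,b):
    A=[];B=[]
    for n,p in(("scene",a),("side",b)):
        c,d=ray(n,*S[n],*p); d=d/np.linalg.norm(d); M=np.eye(3)-np.outer(d,d); A.append(M);B.append(M@c)
    return np.linalg.lstsq(np.vstack(A),np.hstack(B),rcond=None)[0]
for k,a,b in(("key",(196,265.4),(338.6,271.2)),("sq",(220,287),(372.4,265)),("roll",(434,167.2),(316.4,154.1)),("lock",(334,215.2),(345.2,197.6))):
    print(k,tri(a,b).round(3))
z=lambda n,p,h:onz(n,*S[n],*p,h).round(3)
print("lock z",z("scene",(334,215.2),.09),z("side",(345.2,197.6),.09))
# roller ends top
print("roll",[z("scene",p,.035) for p in((418.5,160.5),(452,173.5))],[z("side",p,.035) for p in((303,155),(331,153))])
# printer deck edges at z=.05 scene : left corner, rear-right(bottom) front
for p in((302,221),(392,174),): print("deck",z("scene",p,.05))
for p in((314,171),(322.5,226)): print("deckside",z("side",p,.05))
```

```text
key [ 0.486 -0.345  0.074]
sq [ 0.565 -0.336  0.075]
roll [0.52  0.336 0.036]
lock [ 0.552 -0.055  0.088]
lock z [ 0.553 -0.055  0.09 ] [ 0.551 -0.061  0.09 ]
roll [array([0.467, 0.336, 0.035]), array([0.569, 0.351, 0.035])] [array([0.474, 0.333, 0.035]), array([0.573, 0.334, 0.035])]
deck [ 0.485 -0.091  0.05 ]
deck [0.482 0.208 0.05 ]
deckside [0.494 0.181 0.05 ]
deckside [ 0.479 -0.13   0.05 ]
```

```bash
cat >> h.py <<'E'
def delta(p,psi):
    o=ctrl.get_obs(); r=rot(o); d=r.T@(np.array(p)-o["eef_pos"])*100
    cur=np.degrees(np.arctan2(r[1,1],r[0,1])); a=(cur-psi+180)%360-180
    print("t",round(o["time_s"],2),"now",np.array(o["eef_pos"]).round(4),"psi",round(cur,2),"tilt",r[:,2].round(3),"F",o["wrist_force"].round(1),"op",round(o["opening"],3),"gf",round(o["grasp_force"],1))
    print("-> cm",d.round(2),"roll",round(a,2))
E
python3 - <<'E'
from h import *
delta((.52,.336,.2),93)
E
```

```text
t 0.15 now [0.1624 0.5512 0.2526] psi 73.57 tilt [-0.001 -0.001 -1.   ] F [0.7 0.3 0.1] op 0.995 gf 0.0
-> cm [-40.38 -10.52   5.26] roll -19.43
```

```bash
python3 -m pendant '[[-40.4,-10.5,5.3,-19.4],[-40.4,-10.5,5.3,-19.4],[-40.4,-10.5,5.3,-19.4],[-40.4,-10.5,5.3,-19.4],[-40.4,-10.5,5.3,-19.4],[-40.4,-10.5,5.3,-19.4],[-40.4,-10.5,5.3,-19.4],[-40.4,-10.5,5.3,-19.4],[-40.4,-10.5,5.3,-19.4],[-40.4,-10.5,5.3,-19.4],[-40.4,-10.5,5.3,-19.4],[-40.4,-10.5,5.3,-19.4]]' 0.6; python3 -m pendant '[[0,0,0,0],[0,0,0,0],[0,0,0,0]]'
python3 - <<'E'
from h import *
delta((.52,.336,.2),93)
im,K,T=grab("wrist","w1.png")
print(proj("wrist",K,T,(.52,.336,.035)))
E
```

```text
time_s: 1.15
eef_pos: [0.5228, 0.3339, 0.1991]
eef_rot: [-0.0, -0.024, 1.0, -0.0]
wrist_force: [-0.9, 0.2, 0.1]
opening: 0.6
grasp_force: 0.0
time_s: 1.4
eef_pos: [0.5192, 0.3376, 0.2004]
eef_rot: [-0.0, -0.027, 1.0, 0.0]
wrist_force: [-0.5, 0.0, -0.1]
opening: 0.597
grasp_force: 0.0
t 1.4 now [0.5192 0.3376 0.2004] psi 93.07 tilt [-0.  0. -1.] F [-0.5  0.  -0.1] op 0.597 gf 0.0
-> cm [-0.08 -0.17  0.04] roll 0.07
(np.float64(319.84041245059564), np.float64(188.42409422403222))
```

View pics/w1.png

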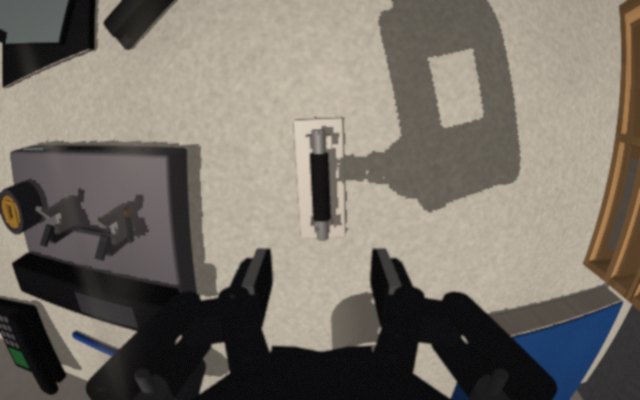

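Wrist view: the roller's rubber runs from about (319,153) to (320,222) in the cradle (295–345, 118–238). The printer is at the left, lock at (10,207).

Run:
```python
from h import *
im=cv2.imread("pics/w1.png"); info=imaging.camera_info("wrist");K=np.array(info["K"]);o=ctrl.get_obs()
T=np.eye(4);T[:3,:3]=rot(o);T[:3,3]=o["eef_pos"];T=T@np.array(info["tool_from_camera"])
g=im.max(2); m=np.zeros_like(g); m[140:235,300:340]=(g[140:235,300:340]<50)*255
n,l,s,c=cv2.connectedComponentsWithStats(m); k=1+s[1:,4].argmax(); print(s[k],c[k])
x0,y0,w,h,_=s[k]; ys,xs=np.where(l==k)
a=onz("wrist",K,T,xs[ys<y0+4].mean(),y0,.037);b=onz("wrist",K,T,xs[ys>y0+h-5].mean(),y0+h,.037)
mid=onz("wrist",K,T,*c[k],.039)
print(a,b,mid,np.linalg.norm(a-b),np.degrees(np.arctan2(*(b-a)[[1,0]])))
delta((mid[0],mid[1],.035),90+np.degrees(np.arctan2(*(b-a)[[1,0]])))
```

```text
[ 311  153   20   68 1088] [320.43933824 186.75919118]
[0.48539147 0.33421832 0.037     ] [0.5529857  0.33938208 0.037     ] [0.51735033 0.33649951 0.039     ] 0.06779117971859351 4.368537881790545
t 1.45 now [0.5192 0.3377 0.2006] psi 93.09 tilt [ 0.  0. -1.] F [-0.5  0.4 -0.4] op 0.604 gf 0.0
-> cm [ 0.19 -0.11 16.56] roll -1.28
```

```bash
python3 -m pendant '[[0.1,-0.1,4,-1.3],[0.1,-0.1,8,-1.3],[0.1,-0.1,11,-1.3],[0.1,-0.1,13,-1.3],[0.1,-0.1,14.5,-1.3],[0.1,-0.1,15.5,-1.3],[0.1,-0.1,16,-1.3],[0.1,-0.1,16,-1.3],[0.1,-0.1,16,-1.3]]' 0.6; python3 -m pendant '[[0,0,0,0],[0,0,0,0],[0,0,0,0],[0,0,0,0],[0,0,0,0],[0,0,0,0],[0,0,0,0],[0,0,0,0]]' 0
python3 - <<'E'
from h import *
delta((.518,.337,.04),94)
E
```

```text
time_s: 2.2
eef_pos: [0.5198, 0.3361, 0.0412]
eef_rot: [0.001, -0.038, 0.999, 0.0]
wrist_force: [0.5, -0.3, 0.3]
opening: 0.598
grasp_force: 0.0
time_s: 2.87
eef_pos: [0.5203, 0.3358, 0.0416]
eef_rot: [0.001, -0.037, 0.999, 0.0]
wrist_force: [-0.7, 0.4, 5.8]
opening: 0.186
grasp_force: 58.5
t 2.87 now [0.5203 0.3358 0.0416] psi 94.26 tilt [ 0.002  0.001 -1.   ] F [-0.7  0.4  5.8] op 0.186 gf 58.5
-> cm [0.23 0.13 0.16] roll 0.26
```

```bash
python3 -m pendant '[[0,0,-1,0],[0,0,-4,0],[0,0,-8,0],[0,0,-12,0],[0,0,-16,0],[0,0,-18,0],[0,0,-18,0],[0,0,-18,0]]'
python3 - <<'E'
from h import *
delta((.555,-.02,.22),-3)
E
```

```text
time_s: 3.53
eef_pos: [0.52, 0.3356, 0.2221]
eef_rot: [0.001, -0.037, 0.999, 0.0]
wrist_force: [-0.4, 0.1, -2.0]
opening: 0.188
grasp_force: 58.6
t 3.53 now [0.52   0.3356 0.2221] psi 94.26 tilt [ 0.003  0.001 -1.   ] F [-0.4  0.1 -2. ] op 0.188 gf 58.6
-> cm [ -0.84 -35.72   0.18] roll 97.26
```

```bash
python3 -m pendant '[[-0.8,-35.7,0,97.3],[-0.8,-35.7,0,97.3],[-0.8,-35.7,0,97.3],[-0.8,-35.7,0,97.3],[-0.8,-35.7,0,97.3],[-0.8,-35.7,0,97.3],[-0.8,-35.7,0,97.3],[-0.8,-35.7,0,97.3],[-0.8,-35.7,0,97.3],[-0.8,-35.7,0,97.3],[-0.8,-35.7,0,97.3],[-0.8,-35.7,0,97.3]]';python3 - <<'E'
from h import *
delta((.555,-.02,.22),-3)
E
```

```text
time_s: 4.53
eef_pos: [0.5523, -0.0206, 0.2174]
eef_rot: [-0.002, 0.657, 0.754, -0.001]
wrist_force: [-0.8, -0.0, -1.3]
opening: 0.189
grasp_force: 58.9
t 4.53 now [ 0.5523 -0.0206  0.2174] psi 7.86 tilt [-0.005  0.001 -1.   ] F [-0.8 -0.  -1.3] op 0.189 gf 58.9
-> cm [ 0.02  0.27 -0.26] roll 10.86
```

```bash
python3 -m pendant '[[0,0.2,0,7],[0,0.2,0,10.9],[0,0.2,0,10.9],[0,0.2,0,10.9],[0,0.2,0,10.9]]';python3 - <<'E'
from h import *
delta((.555,-.02,.22),-3)
im,K,T=grab("wrist","w2.png")
np.savez("w2.npz",K=K,T=T)
print(proj("wrist",K,T,(.559,.082,.085)))
E
```

```text
time_s: 4.95
eef_pos: [0.5552, -0.0195, 0.2189]
eef_rot: [-0.001, 0.722, 0.692, -0.001]
wrist_force: [0.6, 0.3, -1.6]
opening: 0.189
grasp_force: 58.9
t 4.95 now [ 0.5552 -0.0195  0.2189] psi -2.45 tilt [-0.003  0.001 -1.   ] F [ 0.6  0.3 -1.6] op 0.189 gf 58.9
-> cm [-0.05 -0.02 -0.11] roll 0.55
(np.float64(321.80651164937694), np.float64(75.69757250260014))
```

View pics/w2.png

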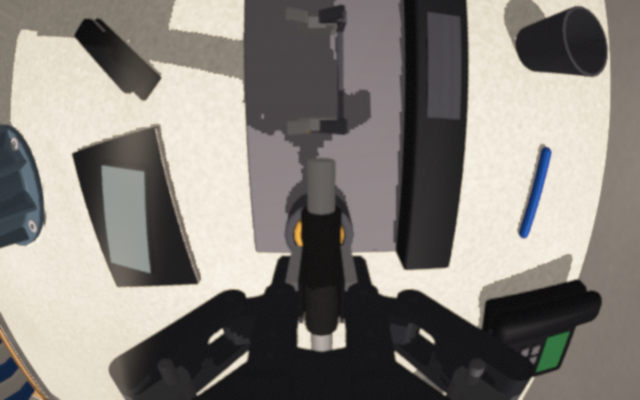

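Wrist view: forks with jaw at (313,15) and (313,125); held roller's far end at (321,162); lock hidden behind the fingers at (320,232). I'll enlarge the forks.

Run:
```python
from h import *
im=cv2.imread("pics/w2.png")[0:150,270:380].astype(float)/255
im=(im**.5*255).clip(0,255).astype(np.uint8)
cv2.imwrite("pics/c2.png",cv2.resize(im,None,fx=4,fy=4,interpolation=cv2.INTER_CUBIC))
d=np.load("w2.npz")
Y=-.045
for yaw in (-.05,):
  lk=np.array([.552,-.058]);r=np.array([[np.cos(yaw),-np.sin(yaw)],[np.sin(yaw),np.cos(yaw)]])
  for l,z in((-.044,.079),(.044,.079),(-.044,.107),(.044,.107)):
    p=lk+r@np.array([0,.14+l]); print(l,z,np.round(proj("wrist",d["K"],d["T"],[*p,z]),1))
```

```text
-0.044 0.079 [321.5 128.6]
0.044 0.079 [322.2  25.8]
-0.044 0.107 [321.4 131.8]
0.044 0.107 [322.2  17.1]
```

View pics/c2.png

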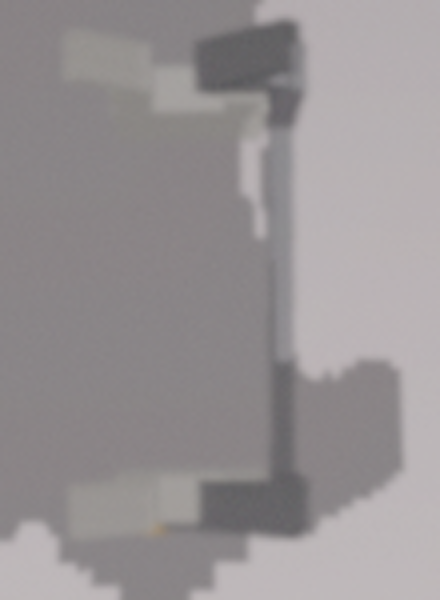

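Enlarged: near fork's front flare spans x 287–310 px at rows 121–134, far fork's 285.5–308 at rows 7.5–20. The dark jaw noses start at x≈320/319. Crossbar is at x≈341.

Run:
```python
from h import *
d=np.load("w2.npz");K,T=d["K"],d["T"]
f=lambda u,v,z:onz("wrist",K,T,u,v,z).round(4)
print("near slot front edge",f(310,125,.09),f(310,125,.095),"far",f(308,22,.09),f(308,22,.095))
print("flare front top near",f(287,128,.107),"far",f(285.7,14,.107))
print("nose front near",f(320,126.5,.096),"far",f(319,16,.096))
print("bar",f(341,100,.085),f(341.3,50,.085))
# printer edges on deck
im=cv2.imread("pics/w2.png"); 
print("deck front edge",f(244,20,.05),f(253,245,.05),"housing front",f(401,20,.09),f(397,250,.09))
o=ctrl.get_obs();r=rot(o)
for a in (.055,.033,-.033): print("roller tool pt",a,[np.round(proj("wrist",K,T,o["eef_pos"]+r@np.array([a+.002,0,zz])),1) for zz in(-.003,.0,.003)])
g=cv2.imread("pics/w2.png",0)
for v in (165,175,185,200): print(v,g[v,300:344:2])
print(g[150:215:2,321])
```

```text
near slot front edge [0.5478 0.0422 0.09  ] [0.548  0.0425 0.095 ] far [0.5501 0.1269 0.09  ] [0.5502 0.1255 0.095 ]
flare front top near [0.5311 0.0421 0.107 ] far [0.5344 0.1301 0.107 ]
nose front near [0.5558 0.0411 0.096 ] far [0.5589 0.1299 0.096 ]
bar [0.5737 0.0614 0.085 ] [0.5756 0.103  0.085 ]
deck front edge [0.4889 0.1457 0.05  ] [ 0.4789 -0.0816  0.05  ] housing front [0.625  0.1285 0.09  ] [ 0.6219 -0.073   0.09  ]
roller tool pt 0.055 [array([323.8, 161.4]), array([323.7, 160. ]), array([323.7, 158.6])]
roller tool pt 0.033 [array([323.7, 214.8]), array([323.6, 212.3]), array([323.6, 209.8])]
roller tool pt -0.033 [array([323.2, 336. ]), array([323.2, 332.2]), array([323.1, 328.4])]
165 [124  98  75  73  83  88  90  94  97  96  99  99  97  96  96  95  91  96
 126 136 136 136]
175 [134  99  70  73  83  88  90  94  96  97  99  99  98  96  97  93  90  95
 125 136 136 136]
185 [ 70  71  71  72  83  87  90  93  96  97  98  98  98  96  97  94  91  89
 107 134 137 138]
200 [36 38 38 47 77 88 91 93 94 98 98 98 98 96 96 92 88 74 43 36 38 53]
[136 135 135 129  98  84  91 100  99  99  98  99  98  99 100  99  99  98
  98  98  99 100 100 100 100  99  99 100 100 101  99  98  71]
```

```bash
python3 - <<'E'
from h import *
d=np.load("w2.npz");K,T=d["K"],d["T"]
i=imaging.camera_info("scene");Ks,Ts=np.array(i["K"]),np.array(i["T"])
for z in(.053,.06,.07,.08,.09):
    print(z,[np.round((np.array(proj("scene",Ks,Ts,onz("wrist",K,T,u,v,z)))-[300,150])*2.5,0) for u,v in((341,110),(341.2,70),(341.4,32))])
E
python3 - <<'E'
from h import *
delta((.557,.084,.15),-2.2)
E
```

```text
0.053 [array([190., 159.]), array([219., 144.]), array([247., 130.])]
0.06 [array([190., 153.]), array([219., 138.]), array([246., 125.])]
0.07 [array([191., 144.]), array([219., 130.]), array([245., 117.])]
0.08 [array([191., 135.]), array([218., 121.]), array([244., 109.])]
0.09 [array([192., 125.]), array([218., 113.]), array([243., 100.])]
t 5.0 now [ 0.5554 -0.0195  0.2193] psi -2.47 tilt [-0.002  0.    -1.   ] F [-0.3  0.5 -1.9] op 0.19 gf 58.9
-> cm [10.34 -0.28  6.93] roll -0.27
```

The bar lies near the deck (z≈0.055), well clear of the fingers. Moving over the clip.

```bash
python3 -m pendant '[[3,0.1,0,0.2],[6,0.2,1,0.2],[9,0.2,3,-0.2],[10.3,0.2,5,-0.2],[10.3,0.2,6.5,-0.2],[10.3,0.2,7,-0.2],[10.3,0.2,7,-0.2],[10.3,0.2,7,-0.2]]'
python3 - <<'E'
from h import *
delta((.557,.084,.09),-2.2)
im,K,T=grab("side","s2.png"); im2,_,_=grab("scene","s3.png")
def c(i,x0,y0,w,h): return cv2.resize(i[y0:y0+h,x0:x0+w,::-1],(400,300),interpolation=cv2.INTER_CUBIC)
cv2.imwrite("pics/c3.png",np.hstack([c(im,305,125,80,60),c(im2,330,140,100,75)]))
E
```

```text
time_s: 5.67
eef_pos: [0.5629, 0.0827, 0.1506]
eef_rot: [0.0, 0.722, 0.692, -0.0]
wrist_force: [0.3, -0.4, -1.4]
opening: 0.185
grasp_force: 58.9
t 5.67 now [0.5629 0.0827 0.1506] psi -2.37 tilt [ 0. -0. -1.] F [ 0.3 -0.4 -1.4] op 0.185 gf 58.9
-> cm [ 0.1  -0.59  6.06] roll -0.17
```

View pics/c3.png

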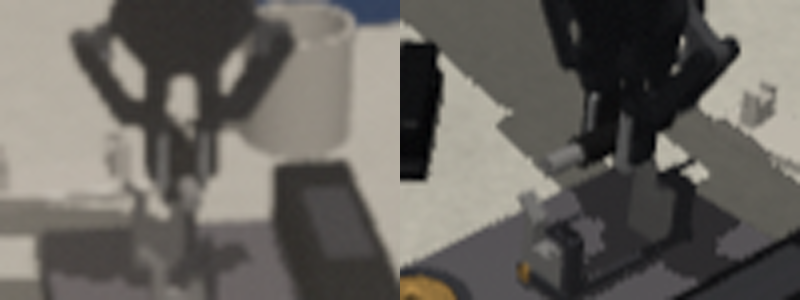

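The roller is held above the forks (side crop roller end at about (185,190), forks below at (165,225)). I typed the wrong sign for y, so x is 6 mm too far. Correcting that, then descending in steps.

```bash
python3 -m pendant '[[0.1,-0.6,0,-0.2],[0.1,-0.6,0,-0.2],[0.1,-0.6,0.5,-0.2],[0.1,-0.6,1.5,-0.2],[0.1,-0.6,2.5,-0.2],[0.1,-0.6,3,-0.2],[0.1,-0.6,3,-0.2]]'
python3 - <<'E'
from h import *
delta((.557,.084,.09),-2.2)
E
```

```text
time_s: 6.35
eef_pos: [0.5551, 0.0845, 0.1178]
eef_rot: [-0.002, 0.72, 0.694, -0.001]
wrist_force: [-0.1, -0.2, -0.8]
opening: 0.188
grasp_force: 58.9
t 6.35 now [0.5551 0.0845 0.1178] psi -2.18 tilt [-0.004  0.    -1.   ] F [-0.1 -0.2 -0.8] op 0.188 gf 58.9
-> cm [-0.04  0.2   2.78] roll 0.02
```

```bash
python3 -m pendant '[[0,0.1,0.3,0],[0,0.1,0.6,0],[0,0.1,0.9,0],[0,0.1,1.2,0],[0,0.1,1.4,0],[0,0.1,1.4,0]]'; python3 -m pendant '[[0,0,0.3,0],[0,0,0.5,0],[0,0,0.7,0],[0,0,0.7,0]]';python3 - <<'E'
from h import *
delta((.557,.084,.0916),-2.2)
E
```

```text
time_s: 6.85
eef_pos: [0.5602, 0.0843, 0.1088]
eef_rot: [0.002, 0.72, 0.694, 0.002]
wrist_force: [-0.7, -0.9, 10.9]
opening: 0.187
grasp_force: 60.2
time_s: 7.18
eef_pos: [0.5558, 0.0845, 0.0986]
eef_rot: [-0.002, 0.72, 0.694, -0.002]
wrist_force: [-5.9, -0.8, 0.3]
opening: 0.186
grasp_force: 59.2
t 7.18 now [0.5558 0.0845 0.0986] psi -2.17 tilt [-0.004  0.    -1.   ] F [-5.9 -0.8  0.3] op 0.186 gf 59.2
-> cm [-0.05  0.12  0.7 ] roll 0.03
```

```bash
python3 -m pendant '[[0,0,0.2,0],[0,0,0.4,0],[0,0,0.6,0],[0,0,0.8,0],[0,0,0.8,0],[0,0,0.8,0]]';python3 - <<'E'
from h import *
delta((.557,.084,.0916),-2.2)
E
```

```text
time_s: 7.68
eef_pos: [0.5575, 0.0844, 0.0916]
eef_rot: [-0.0, 0.72, 0.694, -0.0]
wrist_force: [-5.9, -0.1, 4.3]
opening: 0.185
grasp_force: 59.7
t 7.68 now [0.5575 0.0844 0.0916] psi -2.17 tilt [-0.001 -0.    -1.   ] F [-5.9 -0.1  4.3] op 0.185 gf 59.7
-> cm [-0.04 -0.05 -0.  ] roll 0.03
```

```bash
python3 -m pendant '[[0,-0.1,0.1,0],[0,-0.1,0.2,0],[0,-0.1,0.2,0],[0,-0.1,0.2,0]]';python3 - <<'E'
from h import *
delta((.557,.084,.0916),-2.2)
im,K,T=grab("side","s4.png"); im2,_,_=grab("scene","s5.png")
def c(i,x0,y0,w,h): return cv2.resize(i[y0:y0+h,x0:x0+w,::-1],(400,300),interpolation=cv2.INTER_CUBIC)
cv2.imwrite("pics/c4.png",np.hstack([c(im,305,140,80,60),c(im2,340,155,80,60)]))
E
```

```text
time_s: 8.02
eef_pos: [0.5575, 0.0844, 0.0914]
eef_rot: [0.001, 0.72, 0.694, 0.001]
wrist_force: [-8.8, 0.0, 14.9]
opening: 0.189
grasp_force: 61.0
t 8.02 now [0.5575 0.0844 0.0914] psi -2.17 tilt [ 0.002 -0.    -1.   ] F [-8.8  0.  14.9] op 0.189 gf 61.0
-> cm [-0.04 -0.05 -0.02] roll 0.03
```

View pics/c4.png

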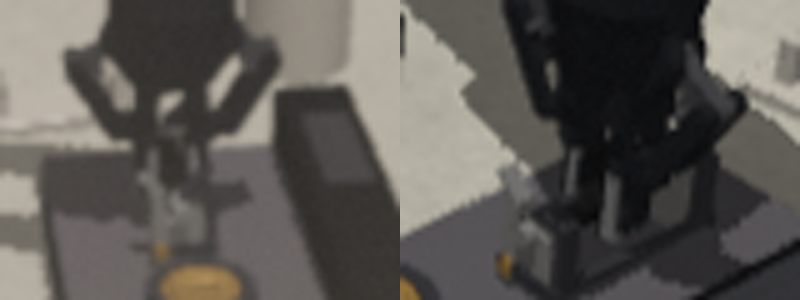

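The roller has bottomed at the expected height (z 0.0914, force rising). In the picture it sits down in the forks (near end at about (175,215) in the left half). Releasing and lifting.

```bash
python3 -m pendant '[[0,0,-0.1,0],[0,0,-0.1,0],[0,0,-0.1,0],[0,0,-0.1,0]]' 0.5;  python3 -m pendant '[[0,0,-1,0],[0,0,-4,0],[0,0,-8,0],[-4,0,-12,0],[-8,0,-12.5,0],[-11,0,-12.5,0],[-11,0,-12.5,0],[-11,0,-12.5,0]]';python3 - <<'E'
from h import *
delta((.557,.084,.0916),-2.2)
im,K,T=grab("wrist","w5.png"); np.savez("w5.npz",K=K,T=T)
im2,_,_=grab("scene","s6.png")
c=im[0:150,270:370,::-1].astype(float)/255
c=cv2.resize((c**.5*255).astype(np.uint8),(400,600),interpolation=cv2.INTER_CUBIC)
e=cv2.resize(im2[155:215,340:380,::-1],(400,600),interpolation=cv2.INTER_CUBIC)
e=cv2.resize(im2[150:240,340:400,::-1],(400,600),interpolation=cv2.INTER_CUBIC)
cv2.imwrite("pics/c5.png",np.hstack([c,e]))
f=lambda u,v,z:proj("wrist",K,T,(u,v,z))
E
```

```text
time_s: 8.45
eef_pos: [0.557, 0.0843, 0.0902]
eef_rot: [0.0, 0.72, 0.694, 0.0]
wrist_force: [-0.6, -0.1, 0.9]
opening: 0.5
grasp_force: 0.0
time_s: 9.12
eef_pos: [0.5528, -0.0277, 0.2164]
eef_rot: [0.001, 0.722, 0.692, 0.0]
wrist_force: [0.0, 0.8, -0.4]
opening: 0.499
grasp_force: 0.0
t 9.12 now [ 0.5528 -0.0277  0.2164] psi -2.41 tilt [ 0.002 -0.    -1.   ] F [ 0.   0.8 -0.4] op 0.499 gf 0.0
-> cm [11.18 -0.08 12.48] roll -0.21
```

View pics/c5.png

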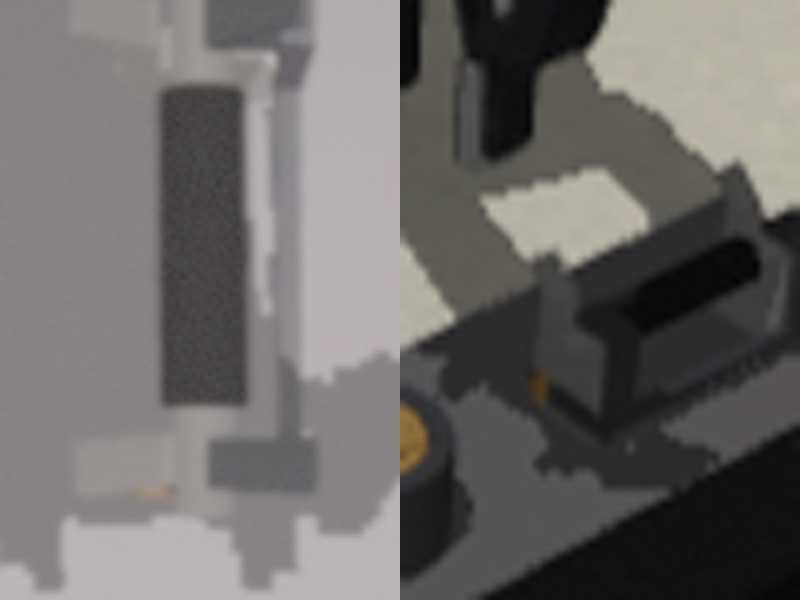

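Roller lies seated in both forks (rubber rows 21–101, centred), with the jaw noses over both steel ends. Next, the key.

Run:
```python
from h import *
delta((.486,-.345,.2),96.5)
```

```text
t 9.22 now [ 0.5523 -0.0252  0.2153] psi -2.21 tilt [-0.     0.001 -1.   ] F [0.2 0.  0.5] op 0.498 gf 0.0
-> cm [-32.21  -5.39   1.51] roll -98.71
```

```bash
python3 -m pendant '[[-32.2,-5.4,1.5,-98.7],[-32.2,-5.4,1.5,-98.7],[-32.2,-5.4,1.5,-98.7],[-32.2,-5.4,1.5,-98.7],[-32.2,-5.4,1.5,-98.7],[-32.2,-5.4,1.5,-98.7],[-32.2,-5.4,1.5,-98.7],[-32.2,-5.4,1.5,-98.7],[-32.2,-5.4,1.5,-98.7],[-32.2,-5.4,1.5,-98.7],[-32.2,-5.4,1.5,-98.7],[-32.2,-5.4,1.5,-98.7]]'; python3 -m pendant '[[0,0,0,-7],[0,0,0,-12],[0,0,0,-12],[0,0,0,-12],[0,0,0,-12]]'
python3 - <<'E'
from h import *
delta((.486,-.345,.2),96.5)
im,K,T=grab("wrist","w6.png"); np.savez("w6.npz",K=K,T=T)
print(proj("wrist",K,T,(.486,-.345,.075)),proj("wrist",K,T,(.565,-.336,.075)))
E
```

```text
time_s: 10.22
eef_pos: [0.4867, -0.3441, 0.1994]
eef_rot: [-0.001, 0.084, 0.996, 0.001]
wrist_force: [0.3, 0.1, -0.3]
opening: 0.498
grasp_force: 0.0
time_s: 10.63
eef_pos: [0.4868, -0.3443, 0.2]
eef_rot: [-0.0, -0.016, 1.0, 0.0]
wrist_force: [0.3, -0.9, -0.4]
opening: 0.5
grasp_force: 0.0
t 10.63 now [ 0.4868 -0.3443  0.2   ] psi 91.86 tilt [-0.     0.001 -1.   ] F [ 0.3 -0.9 -0.4] op 0.5 gf 0.0
-> cm [ 0.08 -0.07 -0.  ] roll -4.64
(np.float64(320.8139388039776), np.float64(199.95063894769)) (np.float64(327.77067489028605), np.float64(280.392238096224))
```

View pics/w6.png

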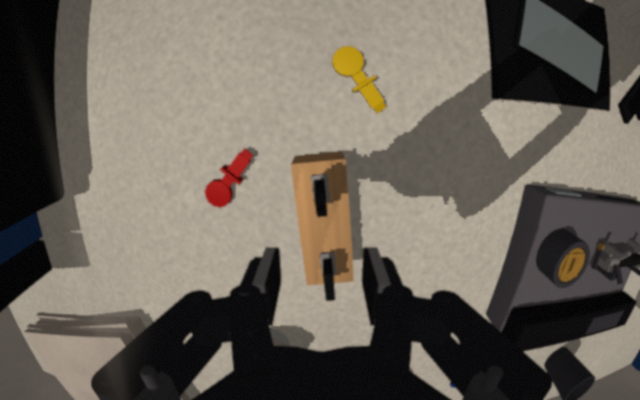

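Wrist view: round key head seen end-on at about (320,198), square one at (329,275), red and yellow decoys lying aside, lock plug orange at (571,264).

Run:
```python
from h import *
im=cv2.imread("pics/w6.png");d=np.load("w6.npz");K,T=d["K"],d["T"]
f=lambda u,v,z:onz("wrist",K,T,u,v,z)
g=im.max(2)
for (y0,y1,x0,x1) in((172,225,305,340),(245,305,315,345)):
    m=np.zeros_like(g); m[y0:y1,x0:x1]=(g[y0:y1,x0:x1]<45)*255
    n,l,s,c=cv2.connectedComponentsWithStats(m);k=1+s[1:,4].argmax();ys,xs=np.where(l==k)
    print("head",s[k],c[k].round(1),f(*c[k],.078).round(4),"top rows",[ (v,xs[ys==v].min(),xs[ys==v].max()) for v in range(ys.min(),ys.max(),6)])
h=cv2.cvtColor(im,cv2.COLOR_BGR2HSV)
w=((h[...,0]>5)&(h[...,0]<22)&(h[...,1]>90)&(h[...,2]>90)).astype(np.uint8)*255
w[:, :280]=0; ws=w.copy(); ws[:,370:]=0; ws[:140]=0
n,l,s,c=cv2.connectedComponentsWithStats(ws);k=1+s[1:,4].argmax()
ys,xs=np.where(l==k)
L=[(xs[ys==v].min(),v) for v in range(185,250,2)];Rr=[(xs[ys==v].max()+1,v) for v in range(165,245,2)]
for E in(L,Rr):
    P=np.array([f(u,v,.045)[:2] for u,v in E]);p=np.polyfit(P[:,0],P[:,1],1);print("stand edge yaw",np.degrees(np.arctan(p[0])),"y at .486",np.polyval(p,.486))
wl=w.copy();wl[:, :540]=0;wl[:,600:]=0
cs=max(cv2.findContours(wl,0,2)[0],key=cv2.contourArea); (cx,cy),ax,an=cv2.fitEllipse(cv2.convexHull(cs)); print("lock px",cx,cy,ax,an,f(cx,cy,.09))
```

```text
head [315 179  11  37 345] [320.3 196.5] [ 0.482  -0.3455  0.078 ] top rows [(179, np.int64(321), np.int64(323)), (185, np.int64(315), np.int64(324)), (191, np.int64(315), np.int64(325)), (197, np.int64(316), np.int64(325)), (203, np.int64(316), np.int64(324)), (209, np.int64(317), np.int64(325))]
head [324 258  10  42 325] [328.5 277.7] [ 0.56   -0.3356  0.078 ] top rows [(258, np.int64(329), np.int64(331)), (264, np.int64(324), np.int64(332)), (270, np.int64(324), np.int64(332)), (276, np.int64(324), np.int64(331)), (282, np.int64(325), np.int64(332)), (288, np.int64(326), np.int64(332)), (294, np.int64(327), np.int64(333))]
stand edge yaw 7.2653765443943925 y at .486 -0.3698092180219205
stand edge yaw 25.63715255183731 y at .486 -0.3315676626136771
lock px 571.3572387695312 264.55206298828125 (20.34215545654297, 37.30316162109375) 31.701921463012695 [ 0.54942334 -0.0570269   0.09      ]
```

```bash
python3 - <<'E'
from h import *
delta((.484,-.345,.078),97.2)
E
python3 -m pendant '[[0.3,-0.1,3,-5.3],[0.3,-0.1,6,-5.3],[0.3,-0.1,8.5,-5.3],[0.3,-0.1,10.5,-5.3],[0.3,-0.1,11.7,-5.3],[0.3,-0.1,12.2,-5.3],[0.3,-0.1,12.2,-5.3],[0.3,-0.1,12.2,-5.3]]'
python3 - <<'E'
from h import *
delta((.484,-.345,.078),97.2)
E
```

```text
t 10.68 now [ 0.4867 -0.3445  0.2001] psi 91.87 tilt [-0.  0. -1.] F [0.3 0.4 0.4] op 0.501 gf 0.0
-> cm [ 0.26 -0.05 12.21] roll -5.33
time_s: 11.35
eef_pos: [0.4839, -0.3469, 0.0793]
eef_rot: [0.0, -0.063, 0.998, -0.001]
wrist_force: [0.1, -0.2, -0.8]
opening: 0.498
grasp_force: 0.0
t 11.35 now [ 0.4839 -0.3469  0.0793] psi 97.22 tilt [ 0.001 -0.001 -1.   ] F [ 0.1 -0.2 -0.8] op 0.498 gf 0.0
-> cm [-0.03  0.18  0.13] roll 0.02
```

```bash
python3 -m pendant '[[0,0.2,0.1,0],[0,0.2,0.1,0],[0,0.2,0.1,0]]';python3 -m pendant '[[0,0,0,0],[0,0,0,0],[0,0,0,0],[0,0,0,0],[0,0,0,0],[0,0,0,0],[0,0,0,0]]' 0
python3 - <<'E'
from h import *
delta((.484,-.345,.078),97.2)
E
```

```text
time_s: 11.6
eef_pos: [0.4836, -0.3447, 0.0784]
eef_rot: [0.001, -0.063, 0.998, -0.001]
wrist_force: [-0.1, 1.2, 0.2]
opening: 0.499
grasp_force: 0.0
time_s: 12.18
eef_pos: [0.4832, -0.3445, 0.0776]
eef_rot: [0.0, -0.063, 0.998, -0.0]
wrist_force: [0.2, -0.3, 2.2]
opening: 0.095
grasp_force: 62.4
t 12.18 now [ 0.4832 -0.3445  0.0776] psi 97.24 tilt [ 0. -0. -1.] F [ 0.2 -0.3  2.2] op 0.095 gf 62.4
-> cm [-0.07 -0.06 -0.04] roll 0.04
```

```bash
python3 -m pendant '[[0,0,-1,0],[0,0,-3,0],[0,0,-6,0],[0,0,-10,0],[0,0,-14,0],[0,0,-14.5,0],[0,0,-14.5,0]]';python3 - <<'E'
from h import *
delta((.62,-.056,.22),87.8)
E
```

```text
time_s: 12.77
eef_pos: [0.4847, -0.3458, 0.2269]
eef_rot: [0.003, -0.063, 0.998, -0.003]
wrist_force: [-0.3, 0.0, -1.0]
opening: 0.1
grasp_force: 61.9
t 12.77 now [ 0.4847 -0.3458  0.2269] psi 97.25 tilt [ 0.005 -0.006 -1.   ] F [-0.3  0.  -1. ] op 0.1 gf 61.9
-> cm [-17.08  27.05   0.6 ] roll 9.45
```

```bash
python3 -m pendant '[[-17.1,27,0.4,9.5],[-17.1,27,0.4,9.5],[-17.1,27,0.4,9.5],[-17.1,27,0.4,9.5],[-17.1,27,0.4,9.5],[-17.1,27,0.4,9.5],[-17.1,27,0.4,9.5],[-17.1,27,0.4,9.5],[-17.1,27,0.4,9.5],[-17.1,27,0.4,9.5],[-17.1,27,0.4,9.5],[-17.1,27,0.4,9.5]]';python3 - <<'E'
from h import *
delta((.62,-.056,.22),87.8)
im,K,T=grab("wrist","w7.png"); np.savez("w7.npz",K=K,T=T)
o=ctrl.get_obs();r=rot(o)
for a,z in((0,.063),(.0075,.056),(-.0075,.056),(.0135,.031)): print("key pt",a,z,np.round(proj("wrist",K,T,o["eef_pos"]+r@np.array([a,0,z])),1))
print("lock pred",proj("wrist",K,T,(.5516,-.056,.09)))
c=cv2.cvtColor(im,cv2.COLOR_RGB2HSV)
cv2.imwrite("pics/c7.png",cv2.resize(im[120:320,220:420,::-1],(600,600),interpolation=cv2.INTER_CUBIC))
E
```

```text
time_s: 13.77
eef_pos: [0.6178, -0.0561, 0.2173]
eef_rot: [-0.001, 0.02, 1.0, 0.0]
wrist_force: [0.0, -0.4, -0.8]
opening: 0.098
grasp_force: 61.9
t 13.77 now [ 0.6178 -0.0561  0.2173] psi 87.66 tilt [-0.002  0.    -1.   ] F [ 0.  -0.4 -0.8] op 0.098 gf 61.9
-> cm [-0.22  0.01 -0.27] roll -0.14
key pt 0 0.063 [321.6 231.3]
key pt 0.0075 0.056 [321.7 224.8]
key pt -0.0075 0.056 [321.7 246.5]
key pt 0.0135 0.031 [321.8 232.4]
lock pred (np.float64(318.4567438428327), np.float64(121.0198697011188))
```

View pics/c7.png

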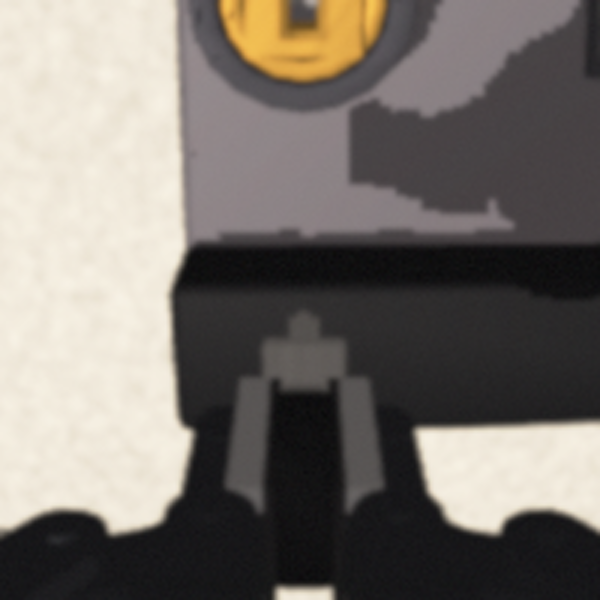

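Crop: key held upright, blade tip at pixel (321,224), collar front edge v≈233 (prediction 232.4), so the key is centred in the grip. The brass plug is above at about (321,121). Measuring the lock.

Run:
```python
from h import *
im=cv2.imread("pics/w7.png");d=np.load("w7.npz");K,T=d["K"],d["T"]
h=cv2.cvtColor(im,cv2.COLOR_BGR2HSV)
w=((h[...,0]>8)&(h[...,0]<30)&(h[...,1]>100)&(h[...,2]>90)).astype(np.uint8)*255
w[:60]=0;w[180:]=0;w[:,:270]=0;w[:,370:]=0
cs=max(cv2.findContours(w,0,1)[0],key=cv2.contourArea);H=cv2.convexHull(cs)[:,0]
P=np.array([onz("wrist",K,T,*(p+.0),.09)[:2] for p in H]).astype(np.float32)*1000
c,ax,an=cv2.fitEllipse(P);print("lock",np.array(c),ax,cv2.minEnclosingCircle(P))
# slot: non-orange inside
x,y,ww,hh=cv2.boundingRect(cs);print(x,y,ww,hh)
m=np.zeros_like(w);cv2.fillConvexPoly(m,H.astype(np.int32),255);m=cv2.erode(m,np.ones((7,7)))
s=m&~w; n,l,st,ce=cv2.connectedComponentsWithStats(s);k=1+st[1:,4].argmax();ys,xs=np.where(l==k)
Q=np.array([onz("wrist",K,T,u,v,.09)[:2] for u,v in zip(xs,ys)])*1000
print("slot",Q.mean(0),cv2.minAreaRect(Q.astype(np.float32)))
v=Q-Q.mean(0);e,V=np.linalg.eigh(v.T@v);print("slot dir",np.degrees(np.arctan(V[1,1]/V[0,1])))
fe=[]
delta((c[0]/1000,c[1]/1000,.19),87.8)
```

```text
lock [550.24163818 -54.444561  ] (45.12568283081055, 45.34151840209961) ((550.3145751953125, -54.448402404785156), 22.774444580078125)
292 92 57 56
slot [549.33925146 -54.15119587] ((549.6689453125, -53.8917236328125), (6.361579418182373, 13.681065559387207), 87.50862884521484)
slot dir -2.055167607062377
t 13.82 now [ 0.618  -0.0563  0.2176] psi 87.63 tilt [-0.001  0.    -1.   ] F [-0.2 -0.2  0.5] op 0.091 gf 61.9
-> cm [ 6.78 -0.09  2.77] roll -0.17
```

```bash
python3 -m pendant '[[3,-0.1,0,-0.2],[5.5,-0.1,1.5,-0.2],[6.7,-0.1,3,-0.2],[6.8,-0.1,4.5,-0.2],[6.8,-0.1,5,-0.2],[6.8,-0.1,5,-0.2],[6.8,-0.1,5,-0.2]]';python3 - <<'E'
from h import *
delta((.5502,-.0544,.1226),87.8)
E
```

```text
time_s: 14.4
eef_pos: [0.5511, -0.0541, 0.1687]
eef_rot: [0.0, 0.019, 1.0, -0.0]
wrist_force: [0.6, -0.3, 0.1]
opening: 0.092
grasp_force: 61.8
t 14.4 now [ 0.5511 -0.0541  0.1687] psi 87.87 tilt [ 0. -0. -1.] F [ 0.6 -0.3  0.1] op 0.092 gf 61.8
-> cm [ 0.09 -0.03  4.61] roll 0.07
```

```bash
python3 -m pendant '[[0.1,0,0.5,0],[0.1,0,1,0],[0.1,0,1.5,0],[0.1,0,1.9,0],[0.1,0,2.2,0],[0.1,0,2.2,0],[0.1,0,2.2,0]]';python3 - <<'E'
from h import *
delta((.5502,-.0544,.1226),87.8)
E
```

```text
time_s: 14.98
eef_pos: [0.5496, -0.0531, 0.146]
eef_rot: [-0.0, 0.018, 1.0, 0.0]
wrist_force: [0.4, 0.3, -0.9]
opening: 0.097
grasp_force: 61.8
t 14.98 now [ 0.5496 -0.0531  0.146 ] psi 87.95 tilt [-0.001  0.    -1.   ] F [ 0.4  0.3 -0.9] op 0.097 gf 61.8
-> cm [-0.06 -0.13  2.34] roll 0.15
```

The tip is in the slot (6 mm) with no force. Pushing on with gentle rocking.

```bash
python3 -m pendant '[[0,-0.1,0.3,0],[0,-0.1,0.6,0],[0,-0.1,0.8,4],[0,-0.1,1,-4],[0,-0.1,1.2,4],[0,-0.1,1.4,-4],[0,-0.1,1.5,0],[0,-0.1,1.5,0]]';python3 - <<'E'
from h import *
delta((.5502,-.0544,.1226),87.8)
E
```

```text
time_s: 15.65
eef_pos: [0.5509, -0.0546, 0.1331]
eef_rot: [0.001, 0.019, 1.0, -0.001]
wrist_force: [-2.0, -0.2, 7.5]
opening: 0.092
grasp_force: 63.3
t 15.65 now [ 0.5509 -0.0546  0.1331] psi 87.84 tilt [ 0.003 -0.001 -1.   ] F [-2.  -0.2  7.5] op 0.092 gf 63.3
-> cm [0.07 0.02 1.05] roll 0.04
```

```bash
python3 -m pendant '[[0,0,0.2,4],[0,0,0.4,-4],[0,0,0.6,4],[0,0,0.8,-4],[0,0,0.9,4],[0,0,1,-4],[0,0,1.1,4],[0,0,1.2,-4],[0,0,1.2,0],[0,0,1.2,0]]';python3 - <<'E'
from h import *
delta((.5502,-.0544,.1226),87.8)
E
```

```text
time_s: 16.48
eef_pos: [0.551, -0.0544, 0.1224]
eef_rot: [0.001, 0.019, 1.0, -0.0]
wrist_force: [-5.4, 1.9, 19.7]
opening: 0.096
grasp_force: 64.9
t 16.48 now [ 0.551  -0.0544  0.1224] psi 87.84 tilt [ 0.003 -0.001 -1.   ] F [-5.4  1.9 19.7] op 0.096 gf 64.9
-> cm [ 0.08 -0.   -0.02] roll 0.04
```

```bash
python3 -m pendant '[[0,0,0.1,4],[0,0,0.2,-4],[0,0,0.2,4],[0,0,0.2,0],[0,0,0.2,0],[0,0,0.2,0]]';python3 - <<'E'
from h import *
delta((.5502,-.0544,.1226),87.8)
im,_,_=grab("side","s7.png");im2,_,_=grab("scene","s8.png")
def c(i,x0,y0,w,h): return cv2.resize(i[y0:y0+h,x0:x0+w,::-1],(400,300),interpolation=cv2.INTER_CUBIC)
cv2.imwrite("pics/c8.png",np.hstack([c(im,315,160,60,45),c(im2,305,175,60,45)]))
E
```

```text
time_s: 16.98
eef_pos: [0.5512, -0.0544, 0.1222]
eef_rot: [0.002, 0.018, 1.0, -0.0]
wrist_force: [-12.6, 3.6, 34.1]
opening: 0.094
grasp_force: 67.4
t 16.98 now [ 0.5512 -0.0544  0.1222] psi 87.99 tilt [ 0.003 -0.001 -1.   ] F [-12.6   3.6  34.1] op 0.094 gf 67.4
-> cm [ 0.1   0.   -0.04] roll 0.19
```

View pics/c8.png

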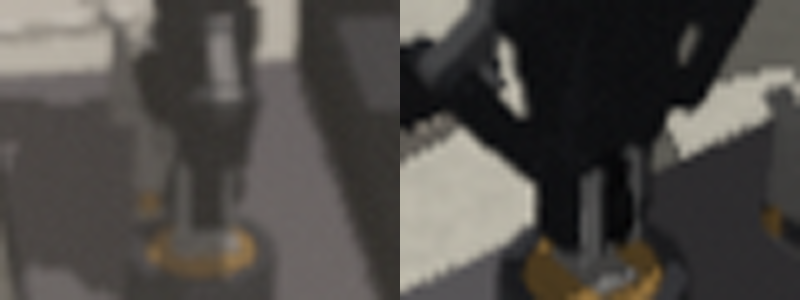

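Key collar sits on the brass face in both views, and z has stopped while force rises, so it is home. Easing the push and turning clockwise.

```bash
python3 -m pendant '[[0.1,0,-0.2,0],[0.1,0,-0.2,0],[0.1,0,-0.2,6],[0.1,0,-0.2,12],[0.1,0,-0.2,18],[0.1,0,-0.2,24],[0.1,0,-0.2,30],[0.1,0,-0.2,36],[0.1,0,-0.2,42],[0.1,0,-0.2,48],[0.1,0,-0.2,48]]';python3 - <<'E'
from h import *
delta((.5502,-.0544,.1226),-7)
print(ctrl.get_obs()["torque"].round(2))
E
```

```text
time_s: 18.0
eef_pos: [0.5505, -0.054, 0.1224]
eef_rot: [0.002, 0.426, 0.905, 0.001]
wrist_force: [-3.9, 4.3, 18.0]
opening: 0.094
grasp_force: 64.8
t 18.0 now [ 0.5505 -0.054   0.1224] psi 39.63 tilt [ 0.004 -0.    -1.   ] F [-3.9  4.3 18. ] op 0.094 gf 64.8
-> cm [-0.01 -0.05 -0.02] roll 46.63
[0.76 0.68 0.07]
```

```bash
python3 -m pendant '[[0,0,0,6],[0,0,0,12],[0,0,0,18],[0,0,0,24],[0,0,0,30],[0,0,0,36],[0,0,0,42],[0,0,0,47],[0,0,0,47],[0,0,0,47],[0,0,0,47],[0,0,0,47]]';python3 - <<'E'
from h import *
delta((.5502,-.0544,.1226),-7)
print(ctrl.get_obs()["torque"].round(2))
im,_,_=grab("side","s9.png");im2,_,_=grab("scene","s10.png")
def c(i,x0,y0,w,h): return cv2.resize(i[y0:y0+h,x0:x0+w,::-1],(400,300),interpolation=cv2.INTER_CUBIC)
cv2.imwrite("pics/c9.png",np.hstack([c(im,305,140,80,60),c(im2,305,165,100,75)]))
E
```

```text
time_s: 19.0
eef_pos: [0.5508, -0.0537, 0.1224]
eef_rot: [0.001, 0.749, 0.662, 0.002]
wrist_force: [-1.9, 6.0, 18.2]
opening: 0.097
grasp_force: 64.7
t 19.0 now [ 0.5508 -0.0537  0.1224] psi -7.04 tilt [ 0.005  0.    -1.   ] F [-1.9  6.  18.2] op 0.097 gf 64.7
-> cm [-0.08 -0.05 -0.02] roll -0.04
[1.05 0.47 0.05]
```

View pics/c9.png

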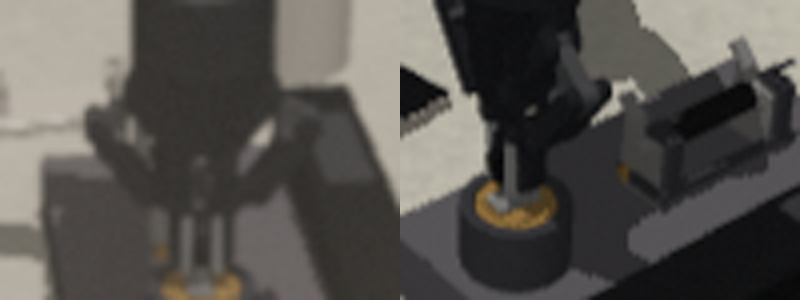

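Key home and turned about 95° (lock at least 1.5 rad even with all the play), still gripped with about 64 N; the roller sits in the clip at (715,112). Handing in.

```bash
python3 -c "
from bench import workorder
print(workorder.hand_in())"
```

```text
the job is handed in; nothing more can be done
None
```

The roller is seated in both fork clips and released. The round-headed key is home in the lock, turned about 95° and still gripped. The square key was left alone, and I handed the job in at about 19 s; the hand-in call returned no verdict.

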